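# Lay the play vanity set in its fitted trays

## Task

Put the play vanity set away: lay the gold hairbrush, hand mirror, comb and powder pot each in the white fitted tray moulded to its own outline, right way up and sitting flat on the tray's floor within the raised bead. Set every piece down rather than letting it drop, and leave the glass dome and the jewellery box standing where they are.

Things in the scene. Friction and masses are not known exactly. Their poses are not given: they have to be found in the camera images.
- hairbrush: Gold aluminium toy hairbrush, 126 mm long, lying bristles up, 70 g (sizes in mm). Origin: middle of its length on the underside; x along it towards the head, z up. Head: oblong paddle, x = 9 to 63, 38 wide, 20 high with bristles. Handle: a bar 14 wide, 16 high, flat on the underside, back to x = -63. Grip across it (along y) near x = -28.
- mirror: Gold aluminium toy hand mirror, 126 mm long, lying glass up, 80 g (sizes in mm). Origin: middle of its length on the underside; x along it towards the head, z up. Head: round, 60 across, 12 thick, centred at x = 33. Handle: a bar 14 wide, 16 high, flat on the underside, back to x = -63. Grip across it (along y) near x = -28.
- comb: Gold aluminium toy comb lying flat, 110 mm long (x), 32 mm wide (y), 13 mm thick, 60 g; solid back along its +y edge, teeth towards -y. Origin: its centre on the underside, z up. Grip it across its whole 32 mm width (along y) at the middle; the gaps between the teeth admit nothing.
- powder_pot: Gold aluminium round toy powder pot, its domed lid fixed, standing upright, 80 g: 46 mm across, straight wall from 3 to 28 mm height, 45 mm high over the lid's little knob. Origin: centre of the underside, z up. Grip across the wall with the fingertips 10 mm or more above its underside, to stay clear of its tray's bead.
- tray_brush: White plastic tray fixed to the table, for the hairbrush, 164 mm long (sizes in mm): oblong head part 76 wide (+x), handle part 54 wide, grey liner in the brush's outline. Floor 4 above the table; a round bead (top 12 above the table, 8 thick) follows the outline with 8 of play, open beside the handle from x = -46 to -8 for fingers. Origin, on the underside, and axes lie where the seated piece's belong.
- tray_mirror: White plastic tray fixed to the table, for the mirror, 164 mm long (sizes in mm): round head part 98 across (+x), handle part 54 wide, grey liner in the mirror's outline. Floor 4 above the table; a round bead (top 12 above the table, 8 thick) follows the outline with 8 of play, open beside the handle from x = -46 to -8 for fingers. Origin, on the underside, and axes lie where the seated piece's belong.
- tray_comb: White plastic oblong tray fixed to the table, for the comb, 148 (x) by 70 (y) mm (sizes in mm), grey liner 110 by 32. Floor 4 above the table; a round bead (top 12 above the table, 8 thick) follows the outline with 8 of play, open for fingers at the middle of both long sides (x within 22 of centre). Origin: centre of the underside, z up. The comb's teeth may face either side.
- tray_pot: White plastic round tray fixed to the table, for the powder pot, 84 mm across (sizes in mm), round grey liner 46 across. Floor 4 above the table; a round bead (top 12 above the table, 8 thick) follows the outline with 8 of play, a closed ring. Origin: centre of the underside, z up.
- glass_dome: Bystander: clear glass display dome on a round wooden base, with a small white china figure inside; loose; base 120 mm across, 157 mm high. Origin: centre of the underside. Leave alone.
- jewellery_box: Bystander: purple plastic jewellery box with a snap latch, shut; loose; 134 mm (x) by 184 mm (y), 91 mm high. Origin: centre of the underside. Leave alone.

How it is judged:
By the outcome, as a careful person would: the job done as asked, in the order asked, and still so for the second after the job is handed in, with the robot touching nothing.
It also fails if it takes over 115 s, if anything falls off the work surface, if the arm or the gripper's body presses on something with over 40 N, if the wrist force passes 120 N, or if a joint passes its speed limit or range.

## Robot

A 6-joint arm with a two-finger parallel gripper is mounted at the origin on the work surface. World frame = base frame: x ahead of the robot, y to its left, z up, the work surface at z = 0. Lengths are in m, angles in degrees, forces in N, time in s.
With the tool pointing down it reaches from about 0.375 to 0.9 m from the base axis. Payload 3.1 kg.
Tool frame: the origin (TCP) lies at the very end of the fingers, on their centre line; the grasp point (between the pads) lies 19 mm behind it (bot.hold_point_z is the z of the grasp point in the tool frame, in m); z points along the fingers, y is the line along which they close (so a half turn about z gives the same grasp; the last joint's range is limited). The gripper opens to 87 mm and grips with 3 to 60 N. Pads are 19 mm wide; open, the fingers measure 117 mm over their backs; the gripper's body (75 mm by 190 mm) begins 51 mm behind the grasp point.
Start: joints at [55.949, 30.224, 82.088, -0, 67.689, -10.227], TCP at [0.252, 0.572, 0.223] pointing down, gripper open.
Joint ranges: [-176.69, 176.69], [-43.24, 126.21], [12.49, 139.97], [-82, 262], [0, 151.66], [-163.58, 163.58]. Speed limits (degrees/s): [159.86, 159.86, 180, 180, 180, 180].

## Interface

Orientations are given as a 3x3 rotation matrix whose columns are the frame's x, y, z axes.
In Python, from rig import bot, capture, camera_model gives the robot as it stands.
- The arm moves only by the tool apply_moves, never from a script. Its argument "plan" is text: rows parted by semicolons, each of 6 numbers parted by spaces: the shift along the tool's x, y, z in units of 0.05 m (1.0 is 0.05 m), then the turn, a rotation vector about the tool's x, y, z in units of 360 degrees (1.0 is 360 degrees). In form: dx dy dz ax ay az; .... A call has 1 to 10 rows; each row shifts and turns the commanded pose from where the row before left it, along the tool's axes as they then stand; what a row does not reach is not made up. A row lasts 1/12 s, in which the tool goes at most 41.7 mm and 7.16 degrees, less where a joint would pass 70% of its speed; a pose out of reach is approached as far as the arm can. A call with a number of a shift or a turn outside -1 to 1 is refused whole. A call with a gripper value outside its range is refused whole. "gripper" is the gripper command: -1 is shut, 1 is fully open, values between are in proportion, set as the call begins (left out, the last holds). The fingers move at their own pace and stop on an object; the grip force is fixed at half the most. Time passes only in rows, so rows that do not move let the fingers close. It gives the time, the measured TCP pose, the force, the opening and the grip force at its end, in the units of the state.
- bot.read_state(): the state, without advancing time (a new reading comes with each control period).
- capture(name): name is "scene" or "side" or "wrist"; returns the picture (420x560x3 uint8, red, green, blue); there is no depth.
- camera_model(name): a dict with "vertical_fov" (degrees; the focal length in pixels is half the picture's height over the tangent of half this angle, whatever the lens; pixels are square), "cx", "cy" (the principal point, pixels), "position" and "rotation" of the camera in the world; the wrist camera has in their place "hand_eye" (4x4, takes a point from camera to tool coordinates, whose origin is the TCP and whose axes are the flange's). Camera axes: x right, y down, z forward; pixel columns grow to the right and rows downward; lengths in m; the calibration is good to about 2 mm. A picture is of the moment at which its call begins: read the wrist's pose just before it. camera_model takes no time and is no camera call.
- bot.hand_in(): hands the job in; it is judged then, once.
The state is a dict: "time_s": time; "joint_positions": joint angles; "qvel": joint speeds; "tau": joint torques, N m; "position": TCP position; "tcp_rot": TCP orientation; "force": force on the tool from outside, world axes, zero at the start; "moment": the same for the moment, N m; "opening": opening from 0.0 (shut) to 1.0 (fully open); "grasp_force": force on a finger pad.
Only numpy, scipy, OpenCV 4.12 (cv2) and the standard library are available. Lean on these libraries where they do the work, as an engineer would, in place of code of your own. Each camera call takes 0.05 s, during which the arm holds its last target. There are 200 camera calls.

## Working session

There is one attempt and no reset: what is moved stays moved. The work goes in short steps, Python scripts to look and compute and a tool call to move; the robot and the scene stay as the last step left them, time stands still between calls to the robot, and variables do not carry over. Pictures are saved under pics/ and viewed, at most 14 in all, crops included, and the job is handed in when it is done.

Besides the shell and the picture viewer there is one more tool, called after "Request:" by a JSON object that holds its "method" and its "body". apply_moves: Moves the arm, as the interface text tells. Its arguments: {"type":"object","properties":{"plan":{"type":"string"},"gripper":{"type":"number"}},"required":["plan"]}

```bash
ls; mkdir -p pics; python3 - <<'E'
from rig import bot,capture,camera_model
import cv2
s=bot.read_state();print(s['position'],s['tcp_rot'],s['opening'],s['time_s'],bot.hold_point_z)
for n in("scene","side","wrist"):
    print(n,camera_model(n)); cv2.imwrite(f'pics/{n}0.png',capture(n)[:,:,::-1])
E
```

```text
pics
[0.25200958 0.5711461  0.22159374] [[-9.14787408e-01  4.03933915e-01 -1.17931744e-03]
 [ 4.03935461e-01  9.14785831e-01 -1.73976185e-03]
 [ 3.76074068e-04 -2.06788037e-03 -9.99997791e-01]] 1.0001801352261317 0.0 -0.0187
scene {'vertical_fov': 46.90305128443372, 'cx': 266.2530571720479, 'cy': 215.50839117109228, 'position': array([ 1.37265818, -0.8575456 ,  0.96123516]), 'rotation': array([[ 0.70648382,  0.43055173, -0.56169904],
       [ 0.70772761, -0.43146836,  0.55942531],
       [-0.00149383, -0.79275486, -0.60953876]])}
side {'vertical_fov': 51.9381324861353, 'cx': 267.98560985269364, 'cy': 209.13949102999936, 'position': array([ 0.2488579 , -0.92449874,  0.81779637]), 'rotation': array([[ 0.96711658, -0.14811829,  0.20675223],
       [-0.25386668, -0.611423  ,  0.74947557],
       [ 0.01540203, -0.77731775, -0.62891962]])}
wrist {'vertical_fov': 58.13156286015706, 'cx': 278.4977250881118, 'cy': 202.59122312219458, 'hand_eye': array([[ 1.02246163e-03, -9.58817940e-01, -2.84019565e-01,
         7.85092516e-02],
       [ 9.99999471e-01,  1.01201815e-03,  1.83508247e-04,
         2.29704487e-04],
       [ 1.11481954e-04, -2.84019602e-01,  9.58818467e-01,
        -1.61664812e-01],
       [ 0.00000000e+00,  0.00000000e+00,  0.00000000e+00,
         1.00000000e+00]])}
```

View pics/scene0.png

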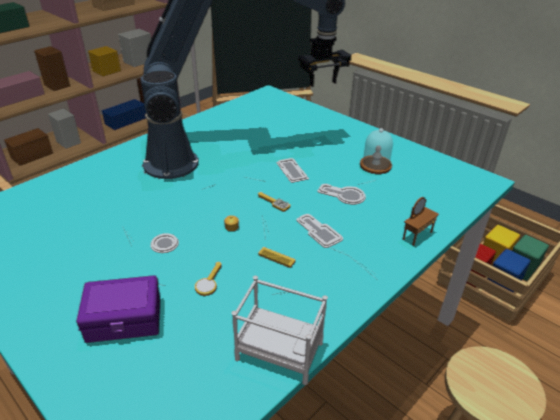

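View pics/side0.png

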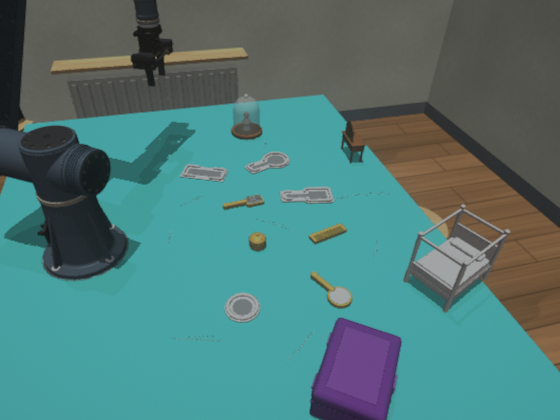

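Both views show the four gold pieces, the four white trays, the dome (scene 378,150) and the box (scene 120,305). Next I rectify both to table plane and segment.

```bash
cat >h.py <<'E'
import numpy as np,cv2
from rig import bot,capture,camera_model
def proj(n,P,st=None):
    m=camera_model(n);f=210/np.tan(np.radians(m['vertical_fov']/2))
    if n=='wrist':
        T=np.eye(4);T[:3,:3]=st['tcp_rot'];T[:3,3]=st['position'];T=T@m['hand_eye'];R,p=T[:3,:3],T[:3,3]
    else: R,p=m['rotation'],m['position']
    c=(P-p)@R
    return np.stack([f*c[...,0]/c[...,2]+m['cx'],f*c[...,1]/c[...,2]+m['cy']],-1)
def top(n,img,z,x0,x1,y0,y1,s,st=None):
    # rows: x decreasing downwards, cols: y decreasing to the right (seen from above, robot at bottom)
    X,Y=np.meshgrid(np.arange(x1,x0,-s),np.arange(y1,y0,-s),indexing='ij')
    uv=proj(n,np.stack([X,Y,np.full_like(X,z)],-1),st).astype(np.float32)
    return cv2.remap(img,uv[...,0],uv[...,1],cv2.INTER_LINEAR)
def masks(b):
    h,s,v=cv2.split(cv2.cvtColor(b,cv2.COLOR_BGR2HSV))
    g=((h>10)&(h<35)&(s>90)&(v>60)).astype(np.uint8)
    w=((s<70)&(v>130)).astype(np.uint8)
    return g,w
def blobs(m,x1,y1,s,amin):
    m=cv2.morphologyEx(m,cv2.MORPH_CLOSE,np.ones((5,5)))
    for c in cv2.findContours(m,cv2.RETR_EXTERNAL,cv2.CHAIN_APPROX_NONE)[0]:
        if cv2.contourArea(c)*s*s<amin: continue
        (u,v),(a,b),t=cv2.minAreaRect(c)
        k=np.zeros_like(m);cv2.drawContours(k,[c],-1,1,-1);M=cv2.moments(k,True)
        mu,mv=M['m10']/M['m00'],M['m01']/M['m00']
        if a>b: d=np.array([np.cos(np.radians(t)),np.sin(np.radians(t))])
        else: d=np.array([-np.sin(np.radians(t)),np.cos(np.radians(t))])
        if d@[mu-u,mv-v]<0:d=-d
        print('rectc (%.3f %.3f) size %3.0fx%3.0f mm yaw(head) %.1f  centroid (%.3f %.3f) r %.3f'%(x1-v*s,y1-u*s,max(a,b)*s*1e3,min(a,b)*s*1e3,np.degrees(np.arctan2(-d[0],-d[1])),x1-mv*s,y1-mu*s,np.hypot(x1-v*s,y1-u*s)))
E
python3 - <<'E'
from h import *
o=[]
for n in('scene','side'):
    b=cv2.imread(f'pics/{n}0.png');a=(.2,1.0,-.5,.5);s=.001
    for k,z,nm in((0,.008,'gold'),(1,.009,'white')):
        t=top(n,b,z,*a,s);print(n,nm);blobs(masks(t)[k],a[1],a[3],s,.0006)
    o.append(cv2.resize(t,(400,320)))
cv2.imwrite('pics/top.png',np.vstack([cv2.resize(x,(700,560))[:300*0+560] for x in o[:1]]))
cv2.imwrite('pics/top.png',np.hstack(o))
E
```

```text
scene gold
rectc (0.422 0.089) size  72x 20 mm yaw(head) 3.2  centroid (0.422 0.089) r 0.431
rectc (0.441 -0.089) size  73x 41 mm yaw(head) 136.3  centroid (0.442 -0.088) r 0.450
rectc (0.571 -0.266) size  73x 16 mm yaw(head) -63.4  centroid (0.571 -0.266) r 0.630
rectc (0.562 0.485) size  96x 30 mm yaw(head) -0.0  centroid (0.563 0.487) r 0.742
rectc (0.653 -0.101) size 109x 35 mm yaw(head) 14.2  centroid (0.654 -0.101) r 0.661
rectc (0.858 0.355) size 126x 70 mm yaw(head) 83.1  centroid (0.858 0.356) r 0.928
rectc (0.997 -0.418) size 104x  7 mm yaw(head) 90.0  centroid (0.997 -0.417) r 1.081
rectc (0.996 0.003) size 710x  9 mm yaw(head) 90.0  centroid (0.996 0.012) r 0.996
scene white
rectc (0.372 -0.295) size  88x 82 mm yaw(head) -45.0  centroid (0.372 -0.295) r 0.475
rectc (0.364 0.279) size 157x 72 mm yaw(head) -24.9  centroid (0.364 0.279) r 0.458
rectc (0.450 0.089) size 132x 42 mm yaw(head) 10.2  centroid (0.475 0.097) r 0.459
rectc (0.574 -0.293) size 121x 61 mm yaw(head) -49.3  centroid (0.593 -0.316) r 0.644
rectc (0.585 0.298) size 163x105 mm yaw(head) 7.7  centroid (0.59
[... 866 characters left out ...]
) r 0.972
side white
rectc (0.364 -0.296) size  84x 83 mm yaw(head) 45.0  centroid (0.364 -0.296) r 0.470
rectc (0.358 0.278) size 149x 80 mm yaw(head) 155.2  centroid (0.357 0.279) r 0.453
rectc (0.587 -0.286) size 126x 54 mm yaw(head) -68.2  centroid (0.598 -0.315) r 0.653
rectc (0.577 0.291) size 167x100 mm yaw(head) 18.9  centroid (0.587 0.296) r 0.646
rectc (0.648 0.081) size 164x 84 mm yaw(head) -10.1  centroid (0.655 0.081) r 0.653
rectc (0.889 -0.297) size 115x 89 mm yaw(head) 112.7  centroid (0.884 -0.293) r 0.937
rectc (0.950 -0.267) size 180x101 mm yaw(head) 90.7  centroid (0.962 -0.264) r 0.987
rectc (0.962 -0.128) size 132x 76 mm yaw(head) -120.4  centroid (0.956 -0.141) r 0.971
```

View pics/top.png

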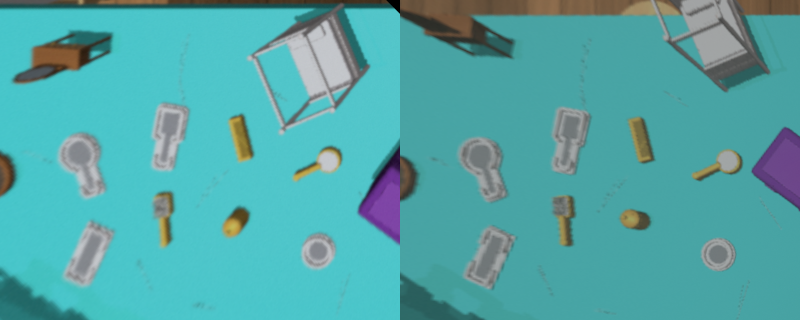

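Top views agree: brush (0.445,0.09), mirror (0.58,-0.29), comb (0.65,-0.10), pot (~0.45,-0.08); trays at comb (0.36,0.28), mirror (0.58,0.295), brush (0.65,0.08), pot (0.37,-0.295). I move over the brush for a wrist look.

Request:
{"method": "apply_moves", "body": {"plan": "-0.51 -0.46 -0.04 0 0 0;-0.51 -0.46 -0.04 0 0 0;-0.51 -0.46 -0.04 0 0 0;-0.51 -0.46 -0.04 0 0 0;-0.51 -0.46 -0.04 0 0 0;-0.51 -0.46 -0.04 0 0 0;-0.51 -0.46 -0.04 0 0 0;-0.51 -0.46 -0.04 0 0 0;-0.51 -0.46 -0.04 0 0 0;-0.51 -0.46 -0.04 0 0 0", "gripper": 0}}

```text
time_s: 0.98
position: [0.393, 0.2568, 0.2426]
tcp_rot: [[-0.915, 0.404, -0.0], [0.404, 0.915, -0.0], [0.0, -0.0, -1.0]]
force: [0.1, -0.5, 0.3]
opening: 0.506
grasp_force: 0.0
```

Request:
{"method": "apply_moves", "body": {"plan": "-0.51 -0.46 -0.04 0 0 0;-0.51 -0.46 -0.04 0 0 0;-0.51 -0.46 -0.04 0 0 0;-0.51 -0.46 -0.04 0 0 0;0 0 0 0 0 -0.0156;0 0 0 0 0 -0.0156;0 0 0 0 0 -0.0156;0 0 0 0 0 -0.0156;0 0 0 0 0 -0.0156;0 0 0 0 0 -0.0156"}}

```text
time_s: 1.82
position: [0.4487, 0.1328, 0.2504]
tcp_rot: [[-0.984, -0.176, -0.001], [-0.176, 0.984, -0.0], [0.001, 0.0, -1.0]]
force: [-0.2, 0.3, 0.3]
opening: 0.501
grasp_force: 0.0
```

Request:
{"method": "apply_moves", "body": {"plan": "0 0 0 0 0 0;0 0 0 0 0 0;0 0 0 0 0 0"}}

```text
time_s: 2.07
position: [0.4488, 0.133, 0.2505]
tcp_rot: [[-0.986, -0.169, -0.0], [-0.169, 0.986, 0.0], [0.0, 0.0, -1.0]]
force: [0.2, -0.7, -0.3]
opening: 0.499
grasp_force: 0.0
```

```bash
cat >>h.py <<'E'
def look(name,a=(.25,.85,-.45,.45),s=.001,view=True):
    st=bot.read_state();print(st['time_s'],st['position'],'yawy %.1f'%yawy(st))
    b=np.ascontiguousarray(capture('wrist')[:,:,::-1]);cv2.imwrite(f'pics/{name}.png',b)
    for k,z,nm in((0,.010,'gold'),(1,.010,'white')):
        t=top('wrist',b,z,*a,s,st);print(nm);blobs(masks(t)[k],a[1],a[3],s,.0006)
    cv2.imwrite(f'pics/{name}_top.png',cv2.resize(t,None,fx=.75,fy=.75))
def yawy(st): R=st['tcp_rot'];return np.degrees(np.arctan2(R[1,1],R[0,1]))
def go(x,y,z,yw=None):
    """print tool-axis shift in units (x,y,z), then the z turn in units, from the present pose"""
    st=bot.read_state();d=(np.array([x,y,z])-st['position'])@st['tcp_rot']/.05
    print('t %.1f shift'%st['time_s'],d.round(2),'norm %.2f'%np.linalg.norm(d),'turn',None if yw is None else round(-((yw-yawy(st)+180)%360-180)/360,4))
E
python3 -c "
from h import *
look('w1')"
```

```text
2.0667 [0.44880151 0.13299483 0.25047883] yawy 99.8
gold
rectc (0.452 -0.101) size  50x 47 mm yaw(head) 90.0  centroid (0.453 -0.101) r 0.464
rectc (0.449 0.094) size 125x 38 mm yaw(head) 5.2  centroid (0.464 0.095) r 0.459
white
rectc (0.359 0.285) size 145x 68 mm yaw(head) 155.0  centroid (0.359 0.285) r 0.458
rectc (0.535 0.280) size  69x 53 mm yaw(head) -159.8  centroid (0.525 0.273) r 0.604
rectc (0.585 0.115) size  37x 27 mm yaw(head) 6.3  centroid (0.586 0.114) r 0.596
rectc (0.679 0.110) size  58x 25 mm yaw(head) 174.4  centroid (0.678 0.110) r 0.688
```

View pics/w1_top.png

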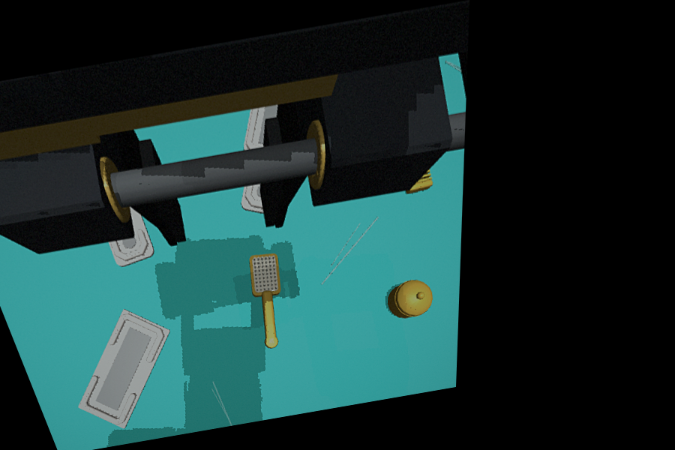

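The wrist view shows the brush (top image 267,300; 125x38 mm, matching) and comb tray (145x68, matching). Approach the brush.

```bash
python3 -c "
from h import *
go(.4213,.0915,.05,95)"
```

```text
t 2.1 shift [ 0.68 -0.72  4.01] norm 4.13 turn 0.0133
```

Request:
{"method": "apply_moves", "body": {"plan": "0.11 -0.12 0.67 0 0 0;0.11 -0.12 0.67 0 0 0;0.11 -0.12 0.67 0 0 0;0.11 -0.12 0.67 0 0 0;0.12 -0.12 0.67 0 0 0;0.12 -0.12 0.66 0 0 0;0 0 0 0 0 0.0133;0 0 0 0 0 0;0 0 0 0 0 0"}}

```text
time_s: 2.87
position: [0.422, 0.0916, 0.0498]
tcp_rot: [[-0.996, -0.09, -0.0], [-0.09, 0.996, -0.0], [0.0, 0.0, -1.0]]
force: [0.1, -0.2, 0.2]
opening: 0.499
grasp_force: 0.0
```

```bash
python3 -c "
from h import *
look('w2',(.25,.6,-.1,.3),.0005)
go(.4213,.0915,.003,95)"
```

```text
2.8667 [0.42201164 0.09160827 0.04975138] yawy 95.1
gold
rectc (0.421 0.092) size  73x 35 mm yaw(head) 4.6  centroid (0.424 0.091) r 0.431
white
rectc (0.494 0.098) size  31x 26 mm yaw(head) -84.8  centroid (0.495 0.098) r 0.504
t 2.9 shift [ 0.03 -0.    0.95] norm 0.95 turn 0.0005
```

View pics/w2.png

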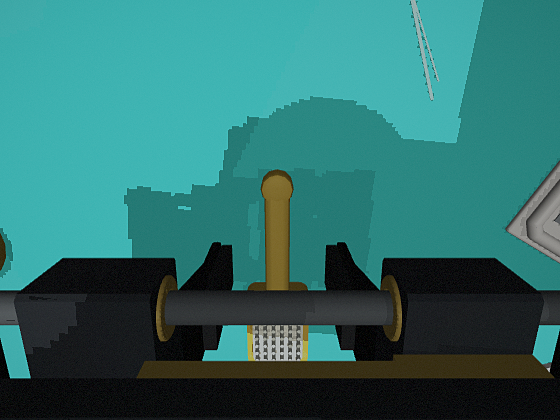

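The handle (277,240) is centred between the fingers. Descend and grip.

Request:
{"method": "apply_moves", "body": {"plan": "0.03 0 0.32 0 0 0;0 0 0.32 0 0 0;0 0 0.3 0 0 0;0 0 0 0 0 0;0 0 0 0 0 0"}}

```text
time_s: 3.33
position: [0.421, 0.0917, 0.0039]
tcp_rot: [[-0.996, -0.09, 0.002], [-0.09, 0.996, -0.0], [-0.002, -0.0, -1.0]]
force: [0.3, 1.4, 0.3]
opening: 0.5
grasp_force: 0.0
```

Request:
{"method": "apply_moves", "body": {"plan": "0 0 0 0 0 0;0 0 0 0 0 0;0 0 0 0 0 0;0 0 0 0 0 0;0 0 0 0 0 0;0 0 0 0 0 0", "gripper": -1}}

```text
time_s: 3.83
position: [0.4203, 0.0915, 0.0034]
tcp_rot: [[-0.996, -0.089, 0.001], [-0.089, 0.996, -0.0], [-0.001, -0.0, -1.0]]
force: [0.8, -0.2, 3.7]
opening: 0.16
grasp_force: 30.0
```

Request:
{"method": "apply_moves", "body": {"plan": "0 0 -0.2 0 0 0;0 0 -0.4 0 0 0;0 0 -0.6 0 0 0;0 0 -0.8 0 0 0;0 0 -0.8 0 0 0;0 0 -0.8 0 0 0"}}

```text
time_s: 4.33
position: [0.419, 0.0915, 0.1846]
tcp_rot: [[-0.996, -0.089, -0.002], [-0.089, 0.996, 0.0], [0.002, 0.0, -1.0]]
force: [1.3, 0.8, -0.7]
opening: 0.152
grasp_force: 30.0
```

```bash
python3 -c "
from h import *
go(.75,.065,.25,80)"
```

```text
t 4.3 shift [-6.54 -1.12 -1.32] norm 6.77 turn 0.0419
```

Request:
{"method": "apply_moves", "body": {"plan": "-0.3 -0.06 -0.13 0 0 0;-0.7 -0.12 -0.13 0 0 0;-0.7 -0.12 -0.13 0 0 0;-0.7 -0.12 -0.13 0 0 0;-0.7 -0.12 -0.13 0 0 0;-0.7 -0.12 -0.13 0 0 0;-0.7 -0.12 -0.13 0 0 0;-0.7 -0.12 -0.13 0 0 0;-0.7 -0.12 -0.13 0 0 0;-0.6 -0.1 -0.1 0 0 0"}}

```text
time_s: 5.17
position: [0.7504, 0.0642, 0.2462]
tcp_rot: [[-0.996, -0.088, -0.0], [-0.088, 0.996, -0.0], [0.0, -0.0, -1.0]]
force: [0.1, 0.0, -0.6]
opening: 0.154
grasp_force: 30.0
```

Request:
{"method": "apply_moves", "body": {"plan": "0 0 0 0 0 0.014;0 0 0 0 0 0.014;0 0 0 0 0 0.014;0 0 0 0 0 0;0 0 0 0 0 0;0 0 0 0 0 0;0 0 0 0 0 0"}}

```text
time_s: 5.75
position: [0.7485, 0.0646, 0.2464]
tcp_rot: [[-0.985, 0.173, -0.0], [0.173, 0.985, 0.0], [0.0, -0.0, -1.0]]
force: [0.5, 0.0, -1.2]
opening: 0.158
grasp_force: 30.0
```

```bash
python3 -c "
from h import *
look('w3',(.4,.85,-.3,.45),.001)"
```

```text
5.75 [0.74852087 0.06459882 0.24641792] yawy 80.0
gold
rectc (0.652 -0.098) size 110x 34 mm yaw(head) 14.9  centroid (0.653 -0.098) r 0.660
rectc (0.815 0.054) size  74x 44 mm yaw(head) -3.7  centroid (0.815 0.053) r 0.816
white
rectc (0.644 0.301) size  91x 34 mm yaw(head) 80.0  centroid (0.641 0.302) r 0.711
rectc (0.662 0.086) size 143x 75 mm yaw(head) -10.8  centroid (0.671 0.085) r 0.667
```

View pics/w3.png

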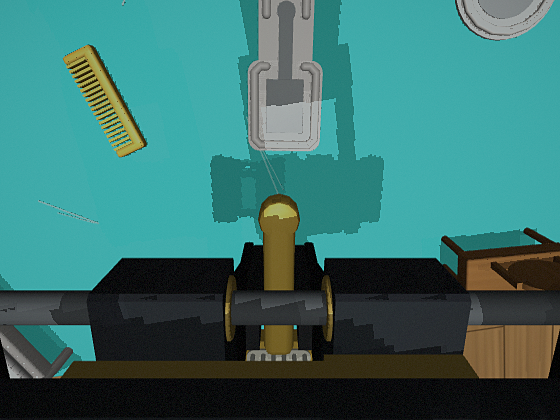

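The tray (285,90) lies right below-front; its front end gives centre (0.652,0.087), yaw −10.6, agreeing with the outside cameras. The comb reads (0.652,−0.098), yaw 15.

```bash
python3 -c "
from h import *
go(.6245,.092,.05,79.3)"
```

```text
t 5.8 shift [2.54 0.11 3.93] norm 4.68 turn 0.002
```

Request:
{"method": "apply_moves", "body": {"plan": "0.36 0.02 0.56 0 0 0.002;0.36 0.02 0.56 0 0 0;0.36 0.02 0.56 0 0 0;0.36 0.02 0.56 0 0 0;0.36 0.02 0.56 0 0 0;0.36 0.01 0.56 0 0 0;0.38 0.02 0.57 0 0 0;0 0 0 0 0 0;0 0 0 0 0 0;0 0 0 0 0 0"}}

```text
time_s: 6.63
position: [0.6281, 0.0942, 0.0517]
tcp_rot: [[-0.982, 0.186, 0.005], [0.186, 0.983, -0.0], [-0.005, 0.001, -1.0]]
force: [-0.4, 0.9, 0.3]
opening: 0.159
grasp_force: 30.0
```

```bash
python3 -c "
from h import *
cv2.imwrite('pics/w4.png',capture('wrist')[:,:,::-1])
go(.6245,.092,.008,79.3)"
```

```text
t 6.7 shift [ 0.08 -0.06  0.89] norm 0.89 turn -0.0002
```

View pics/w4.png

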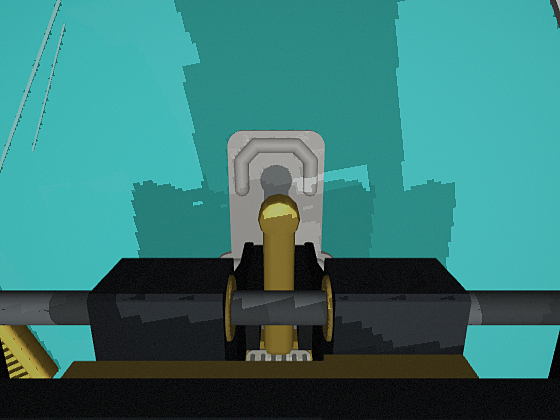

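Tray centre column 276, brush 279: lateral within 2 mm. Check longitudinal with liner tail (276,166).

```bash
cat >>h.py <<'E'
def unproj(u,v,z,st):
    from scipy.optimize import fsolve
    return fsolve(lambda q:proj('wrist',np.array([q[0],q[1],z]),st)-[u,v],st['position'][:2])
E
python3 -c "
from h import *
st=bot.read_state()
p=unproj(276,166,.004,st);print(p, p+.063*np.array([np.cos(np.radians(-10.6)),np.sin(np.radians(-10.6))]), unproj(276,130,.004,st))
print(proj('wrist',st['position']+st['tcp_rot']@np.array([.035,0,-.012]),st))"
```

```text
[0.59180426 0.10007682] [0.65372919 0.08848789] [0.57215432 0.10382766]
[277.60428384 200.53989429]
```

Request:
{"method": "apply_moves", "body": {"plan": "0.03 -0.03 0.3 0 0 0;0 0 0.25 0 0 0;0 0 0.15 0 0 0;0 0 0.06 0 0 0;0 0 0.05 0 0 0;0 0 0.04 0 0 0;0 0 0 0 0 0;0 0 0 0 0 0"}}

```text
time_s: 7.35
position: [0.6238, 0.0933, 0.0079]
tcp_rot: [[-0.982, 0.187, 0.001], [0.187, 0.982, -0.0], [-0.001, 0.0, -1.0]]
force: [0.2, 0.4, -1.3]
opening: 0.154
grasp_force: 30.0
```

Request:
{"method": "apply_moves", "body": {"plan": "-0.04 0 0 0 0 0;0 0 0.015 0 0 0;0 0 0.015 0 0 0;0 0 0 0 0 0;0 0 0 0 0 0"}}

```text
time_s: 7.77
position: [0.6263, 0.0928, 0.0075]
tcp_rot: [[-0.982, 0.187, 0.002], [0.187, 0.982, -0.0], [-0.002, 0.0, -1.0]]
force: [-0.9, 0.6, 5.6]
opening: 0.159
grasp_force: 30.0
```

Request:
{"method": "apply_moves", "body": {"plan": "0 0 0 0 0 0;0 0 0 0 0 0;0 0 0 0 0 0;0 0 0 0 0 0;0 0 0 0 0 0", "gripper": -0.3}}

```text
time_s: 8.18
position: [0.6253, 0.0929, 0.0058]
tcp_rot: [[-0.982, 0.187, -0.0], [0.187, 0.982, 0.0], [0.0, -0.0, -1.0]]
force: [-0.6, -0.0, 0.3]
opening: 0.338
grasp_force: 0.0
```

Request:
{"method": "apply_moves", "body": {"plan": "0 0 -0.2 0 0 0;0 0 -0.4 0 0 0;0 0 -0.8 0 0 0;0 0 -0.8 0 0 0;0 0 -0.8 0 0 0;0 0 -0.8 0 0 0", "gripper": 0}}

```text
time_s: 8.68
position: [0.6249, 0.0929, 0.1985]
tcp_rot: [[-0.982, 0.187, -0.0], [0.187, 0.982, 0.0], [0.0, 0.0, -1.0]]
force: [1.1, -0.5, 0.2]
opening: 0.499
grasp_force: 0.0
```

```bash
python3 -c "
from h import *
cv2.imwrite('pics/w5.png',capture('wrist')[:,:,::-1])
b=capture('scene')[:,:,::-1];cv2.imwrite('pics/s5.png',cv2.resize(b[130:300,180:400],None,fx=3.5,fy=3.5,interpolation=cv2.INTER_CUBIC))
go(.575,-.29,.27,30);go(.575,-.29,.27,210)"
```

```text
t 8.8 shift [-0.36 -7.73 -1.32] norm 7.85 turn 0.1368
t 8.8 shift [-0.36 -7.73 -1.32] norm 7.85 turn -0.3632
```

View pics/s5.png

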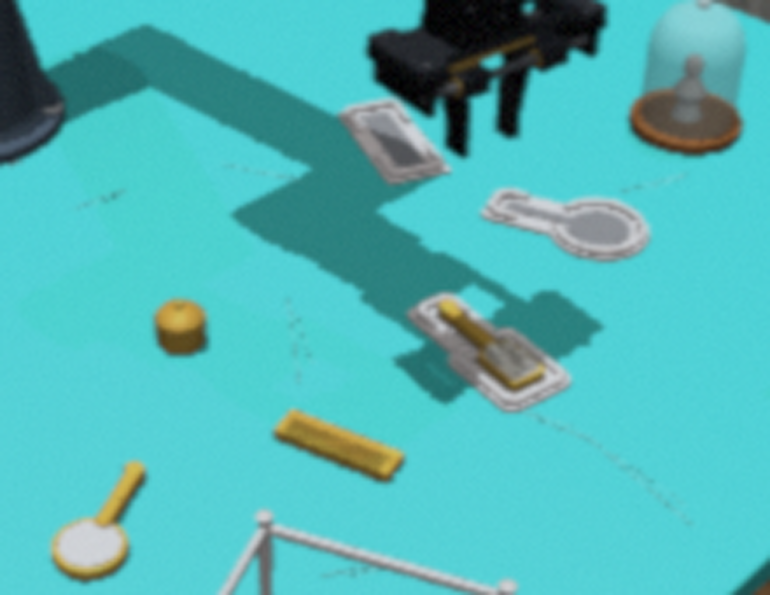

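The brush sits within its tray's bead (s5 crop 490,350). On to the mirror.

```bash
python3 -c "
from h import *
go(.605,-.335,.25,28)"
```

```text
t 8.8 shift [-1.11 -8.5  -0.91] norm 8.62 turn 0.1424
```

Request:
{"method": "apply_moves", "body": {"plan": "-0.09 -0.35 -0.1 0 0 0;-0.09 -0.7 -0.1 0 0 0;-0.09 -0.7 -0.1 0 0 0;-0.09 -0.7 -0.1 0 0 0;-0.09 -0.7 -0.1 0 0 0;-0.09 -0.7 -0.1 0 0 0;-0.09 -0.7 -0.1 0 0 0;-0.09 -0.7 -0.1 0 0 0;-0.09 -0.7 -0.1 0 0 0;-0.09 -0.7 0 0 0 0"}}

```text
time_s: 9.62
position: [0.6074, -0.244, 0.2421]
tcp_rot: [[-0.982, 0.187, 0.001], [0.187, 0.982, -0.001], [-0.001, -0.0, -1.0]]
force: [0.1, -0.5, 0.4]
opening: 0.498
grasp_force: 0.0
```

Request:
{"method": "apply_moves", "body": {"plan": "-0.1 -0.7 0 0 0 0;-0.1 -0.7 0 0 0 0;0 -0.45 0 0 0 0.0158;0 0 0 0 0 0.0158;0 0 0 0 0 0.0158;0 0 0 0 0 0.0158;0 0 0 0 0 0.0158;0 0 0 0 0 0.0158;0 0 0 0 0 0.0158;0 0 0 0 0 0.0158"}}

```text
time_s: 10.45
position: [0.5996, -0.3346, 0.2406]
tcp_rot: [[-0.551, 0.834, -0.001], [0.834, 0.551, 0.001], [0.001, -0.0, -1.0]]
force: [-0.7, -0.6, -0.2]
opening: 0.5
grasp_force: 0.0
```

Request:
{"method": "apply_moves", "body": {"plan": "0 0 0 0 0 0.016;0 0 0 0 0 0;0 0 0 0 0 0;0 0 0 0 0 0"}}

```text
time_s: 10.78
position: [0.5999, -0.3348, 0.2408]
tcp_rot: [[-0.471, 0.882, -0.0], [0.882, 0.471, 0.0], [0.001, -0.0, -1.0]]
force: [-0.1, -0.7, -0.7]
opening: 0.501
grasp_force: 0.0
```

```bash
python3 -c "
from h import *
look('w6',(.25,.85,-.45,.15),.001)"
```

```text
10.7833 [ 0.59989684 -0.33479346  0.24083752] yawy 28.1
gold
rectc (0.591 -0.288) size 122x 58 mm yaw(head) -78.3  centroid (0.591 -0.305) r 0.658
white
rectc (0.376 -0.303) size  81x 52 mm yaw(head) 28.3  centroid (0.377 -0.301) r 0.483
rectc (0.597 -0.320) size  49x 49 mm yaw(head) -90.0  centroid (0.598 -0.320) r 0.678
```

View pics/w6.png

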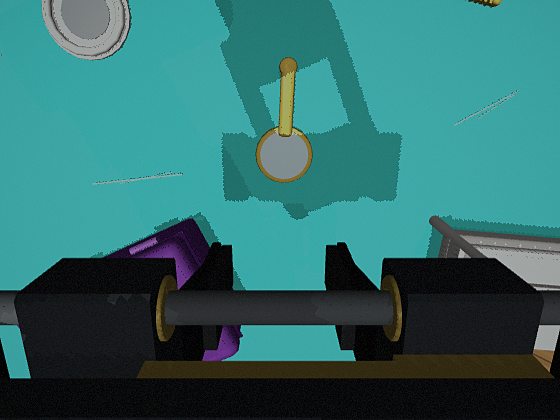

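Mirror: head disc centre (284,154), tail-end centre (288,66).

```bash
python3 -c "
from h import *
st=bot.read_state()
h=unproj(284,154,.012,st);t=unproj(288,66,.016,st);d=h-t;L=np.linalg.norm(d);d/=L
c=h-.033*d;g=c-.028*d;yw=np.degrees(np.arctan2(d[1],d[0]))
print(h,t,L,yw,c,g,unproj(87,13,.008,st));go(g[0],g[1],.05,yw+90)
go(g[0],g[1],.10,yw+90)"
```

```text
[ 0.59761809 -0.31844339] [ 0.56016111 -0.24109944] 0.08593667463224994 -64.15951089074119 [ 0.58323447 -0.28874303] [ 0.57103019 -0.26354272] [ 0.36937436 -0.28889399]
t 10.8 shift [1.53 0.16 3.82] norm 4.12 turn 0.0062
t 10.8 shift [1.53 0.16 2.82] norm 3.21 turn 0.0062
```

Request:
{"method": "apply_moves", "body": {"plan": "0.22 0.02 0.54 0 0 0.0062;0.22 0.02 0.54 0 0 0;0.22 0.02 0.55 0 0 0;0.22 0.03 0.55 0 0 0;0.22 0.03 0.55 0 0 0;0.22 0.02 0.55 0 0 0;0.22 0.02 0.54 0 0 0;0 0 0 0 0 0;0 0 0 0 0 0;0 0 0 0 0 0"}}

```text
time_s: 11.67
position: [0.575, -0.2636, 0.0514]
tcp_rot: [[-0.435, 0.9, 0.003], [0.9, 0.435, -0.002], [-0.003, 0.002, -1.0]]
force: [0.3, -0.2, 1.2]
opening: 0.501
grasp_force: 0.0
```

```bash
python3 -c "
from h import *
st=bot.read_state();b=np.ascontiguousarray(capture('wrist')[:,:,::-1]);cv2.imwrite('pics/w7.png',b)
g=masks(b)[0];g[:,:225]=0;g[:,335:]=0
for r in range(140,285,15):
    c=np.where(g[r])[0]; print(r,c.min() if len(c) else '',c.max() if len(c) else '',end=' | ')
go(.571,-.2635,.003,25.8)"
```

```text
140   | 155   | 170 270 274 | 185 257 287 | 200 260 284 | 215 260 284 | 230 261 284 | 245 261 283 | 260 261 283 | 275 261 283 | t 11.7 shift [ 0.05 -0.08  0.98] norm 0.99 turn -0.0001
```

Request:
{"method": "apply_moves", "body": {"plan": "0.02 -0.07 0 0 0 0;0 0 0.34 0 0 0;0 0 0.34 0 0 0;0 0 0.29 0 0 0;0 0 0 0 0 0;0 0 0 0 0 0"}}

```text
time_s: 12.22
position: [0.5703, -0.2637, 0.0025]
tcp_rot: [[-0.434, 0.901, 0.001], [0.901, 0.434, -0.001], [-0.001, 0.001, -1.0]]
force: [-0.2, 0.1, 0.2]
opening: 0.499
grasp_force: 0.0
```

Request:
{"method": "apply_moves", "body": {"plan": "0 0 0 0 0 0;0 0 0 0 0 0;0 0 0 0 0 0;0 0 0 0 0 0;0 0 0 0 0 0;0 0 0 0 0 0", "gripper": -1}}

```text
time_s: 12.72
position: [0.57, -0.2629, 0.0019]
tcp_rot: [[-0.435, 0.901, 0.0], [0.901, 0.435, -0.0], [-0.0, 0.0, -1.0]]
force: [-0.3, -0.1, 2.2]
opening: 0.16
grasp_force: 30.0
```

Request:
{"method": "apply_moves", "body": {"plan": "0 0 -0.2 0 0 0;0 0 -0.4 0 0 0;0 0 -0.6 0 0 0;0 0 -0.8 0 0 0;0 0 -0.8 0 0 0;0 0 -0.8 0 0 0;0 0 -0.8 0 0 0"}}

```text
time_s: 13.3
position: [0.5692, -0.2624, 0.2239]
tcp_rot: [[-0.434, 0.901, -0.001], [0.901, 0.434, 0.0], [0.001, -0.0, -1.0]]
force: [0.3, 0.1, -0.7]
opening: 0.16
grasp_force: 30.0
```

```bash
python3 -c "
from h import *
go(.655,.32,.25,110)"
```

```text
t 13.3 shift [ 9.75  6.61 -0.52] norm 11.78 turn -0.234
```

Request:
{"method": "apply_moves", "body": {"plan": "0.3 0.2 -0.03 0 0 0;0.63 0.427 -0.03 0 0 0;0.63 0.427 -0.03 0 0 0;0.63 0.427 -0.03 0 0 0;0.63 0.427 -0.03 0 0 0;0.63 0.427 -0.03 0 0 0;0.63 0.427 -0.03 0 0 0;0.63 0.427 -0.03 0 0 0;0.63 0.427 -0.03 0 0 0;0.63 0.427 -0.03 0 0 0"}}

```text
time_s: 14.13
position: [0.6217, 0.0958, 0.2371]
tcp_rot: [[-0.435, 0.901, -0.001], [0.901, 0.435, -0.0], [0.0, -0.0, -1.0]]
force: [0.2, -1.1, -1.3]
opening: 0.156
grasp_force: 30.0
```

Request:
{"method": "apply_moves", "body": {"plan": "0.63 0.427 -0.03 0 0 0;0.63 0.427 -0.03 0 0 0;0.63 0.427 -0.03 0 0 0;0.63 0.427 -0.03 0 0 0;0.63 0.427 -0.03 0 0 0;0.63 0.427 -0.03 0 0 0;0 0 0 0 0 -0.0156;0 0 0 0 0 -0.0156;0 0 0 0 0 -0.0156;0 0 0 0 0 -0.0156"}}

```text
time_s: 14.97
position: [0.6547, 0.3202, 0.2455]
tcp_rot: [[-0.75, 0.662, -0.001], [0.662, 0.75, -0.001], [0.001, -0.001, -1.0]]
force: [-0.4, -0.7, -0.3]
opening: 0.152
grasp_force: 30.0
```

Request:
{"method": "apply_moves", "body": {"plan": "0 0 0 0 0 -0.0156;0 0 0 0 0 -0.0156;0 0 0 0 0 -0.0156;0 0 0 0 0 -0.0156;0 0 0 0 0 -0.0156;0 0 0 0 0 -0.0156;0 0 0 0 0 -0.0156;0 0 0 0 0 -0.0156;0 0 0 0 0 -0.0156;0 0 0 0 0 -0.0156"}}

```text
time_s: 15.8
position: [0.6549, 0.3195, 0.2457]
tcp_rot: [[-0.967, -0.253, -0.001], [-0.253, 0.967, -0.0], [0.001, -0.0, -1.0]]
force: [0.7, 0.1, -1.1]
opening: 0.154
grasp_force: 30.0
```

Request:
{"method": "apply_moves", "body": {"plan": "0 0 0 0 0 -0.0156;0 0 0 0 0 0;0 0 0 0 0 0;0 0 0 0 0 0"}}

```text
time_s: 16.13
position: [0.6553, 0.3197, 0.2457]
tcp_rot: [[-0.94, -0.34, -0.0], [-0.34, 0.94, -0.0], [0.0, -0.0, -1.0]]
force: [0.2, -0.2, -1.6]
opening: 0.158
grasp_force: 30.0
```

```bash
python3 -c "
from h import *
look('w8',(.25,.85,-.05,.5),.001)"
```

```text
16.1333 [0.65526189 0.3196562  0.24566775] yawy 109.9
gold
rectc (0.557 0.488) size  95x 24 mm yaw(head) 0.0  centroid (0.560 0.489) r 0.741
rectc (0.655 0.087) size 127x 42 mm yaw(head) -10.3  centroid (0.670 0.083) r 0.661
rectc (0.740 0.351) size 111x 46 mm yaw(head) -160.3  centroid (0.740 0.351) r 0.819
white
rectc (0.582 0.299) size 161x 95 mm yaw(head) 20.1  centroid (0.588 0.301) r 0.654
rectc (0.654 0.091) size 168x 75 mm yaw(head) -10.9  centroid (0.658 0.090) r 0.661
```

View pics/w8.png

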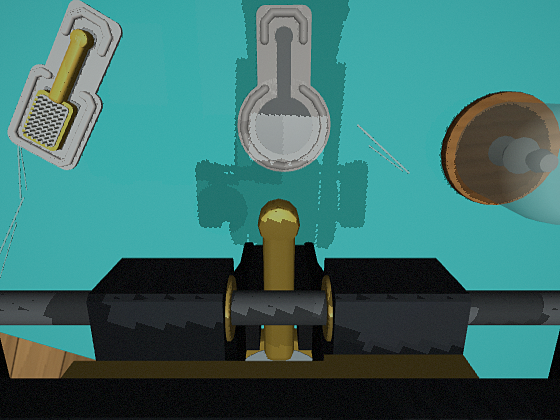

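The mirror tray is wholly in view, axis at column ~284.5, near edge row 172, far edge row 5; the brush is seated in its bead (55,90).

```bash
python3 -c "
from h import *
st=bot.read_state()
a=unproj(285,172,.004,st);b=unproj(284,5,.004,st);d=a-b;L=np.linalg.norm(d);d/=L;c=(a+b)/2
print(a,b,L,np.degrees(np.arctan2(d[1],d[0])),c)
d=np.array([np.cos(np.radians(20)),np.sin(np.radians(20))])
g=c-.0283*d;print(g);go(g[0],g[1],.05,110)"
```

```text
[0.65882274 0.32894413] [0.50530789 0.27133224] 0.16396931813903678 20.570383097978034 [0.58206531 0.30013818]
[0.55547201 0.29045901]
t 16.2 shift [2.08 0.13 3.91] norm 4.43 turn -0.0003
```

Request:
{"method": "apply_moves", "body": {"plan": "0.29 0.02 0.55 0 0 -0.001;0.29 0.02 0.56 0 0 0;0.3 0.02 0.56 0 0 0;0.3 0.02 0.56 0 0 0;0.3 0.02 0.56 0 0 0;0.3 0.02 0.56 0 0 0;0.3 0.01 0.56 0 0 0;0 0 0 0 0 0;0 0 0 0 0 0;0 0 0 0 0 0"}}

```text
time_s: 17.02
position: [0.5585, 0.2905, 0.0516]
tcp_rot: [[-0.938, -0.347, 0.005], [-0.347, 0.938, 0.001], [-0.005, -0.0, -1.0]]
force: [0.4, -0.2, -1.1]
opening: 0.157
grasp_force: 30.0
```

```bash
python3 -c "
from h import *
go(.5555,.2905,.0075,110.2)"
```

```text
t 17.0 shift [0.06 0.02 0.88] norm 0.89 turn 0.0003
```

Request:
{"method": "apply_moves", "body": {"plan": "0.02 0.02 0.3 0 0 0;0 0 0.25 0 0 0;0 0 0.15 0 0 0;0 0 0.06 0 0 0;0 0 0.05 0 0 0;0 0 0.04 0 0 0;0 0 0 0 0 0;0 0 0 0 0 0"}}

```text
time_s: 17.68
position: [0.5548, 0.2903, 0.0078]
tcp_rot: [[-0.938, -0.348, 0.001], [-0.348, 0.938, 0.0], [-0.001, -0.0, -1.0]]
force: [-0.2, -0.3, -1.1]
opening: 0.159
grasp_force: 30.0
```

Request:
{"method": "apply_moves", "body": {"plan": "0 0 0.015 0 0 0;0 0 0.015 0 0 0;0 0 0.01 0 0 0;0 0 0 0 0 0;0 0 0 0 0 0"}}

```text
time_s: 18.1
position: [0.5546, 0.2904, 0.0059]
tcp_rot: [[-0.938, -0.348, 0.0], [-0.348, 0.938, 0.0], [-0.0, -0.0, -1.0]]
force: [0.1, -0.8, 1.1]
opening: 0.159
grasp_force: 30.0
```

Request:
{"method": "apply_moves", "body": {"plan": "0 0 0 0 0 0;0 0 0 0 0 0;0 0 0 0 0 0;0 0 0 0 0 0;0 0 0 0 0 0", "gripper": -0.3}}

```text
time_s: 18.52
position: [0.5545, 0.2903, 0.0055]
tcp_rot: [[-0.938, -0.348, 0.0], [-0.348, 0.938, 0.0], [-0.0, 0.0, -1.0]]
force: [0.4, 0.1, -0.1]
opening: 0.339
grasp_force: 0.0
```

Request:
{"method": "apply_moves", "body": {"plan": "0 0 -0.2 0 0 0;0 0 -0.4 0 0 0;0 0 -0.8 0 0 0;0 0 -0.8 0 0 0;0 0 -0.8 0 0 0;0 0 -0.8 0 0 0", "gripper": 0.1}}

```text
time_s: 19.02
position: [0.554, 0.2902, 0.1981]
tcp_rot: [[-0.938, -0.348, 0.0], [-0.348, 0.938, 0.0], [-0.0, 0.0, -1.0]]
force: [0.7, 0.5, -1.1]
opening: 0.542
grasp_force: 0.0
```

```bash
python3 -c "
from h import *
b=capture('scene')[:,:,::-1];cv2.imwrite('pics/s9.png',cv2.resize(b[130:300,180:400],None,fx=3.5,fy=3.5,interpolation=cv2.INTER_CUBIC))
go(.655,-.099,.1,105)"
```

```text
t 19.1 shift [ 0.96 -8.    2.14] norm 8.33 turn 0.0149
```

View pics/s9.png

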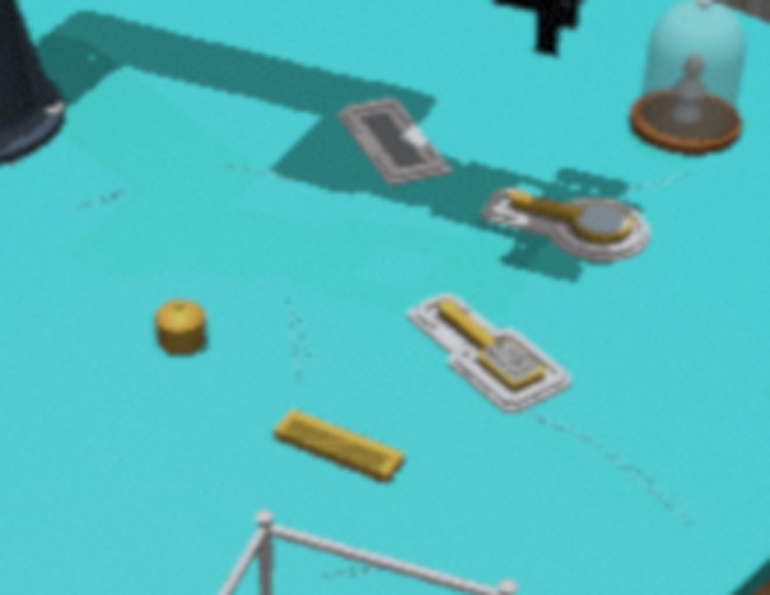

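Mirror seated. On to the comb at (0.652,−0.098), yaw 14.7.

Request:
{"method": "apply_moves", "body": {"plan": "0.08 -0.4 0 0 0 0;0.09 -0.76 0.1 0 0 0;0.09 -0.76 0.1 0 0 0;0.09 -0.76 0.1 0 0 0;0.09 -0.76 0.1 0 0 0;0.09 -0.76 0.1 0 0 0;0.09 -0.76 0.1 0 0 0;0.09 -0.76 0.1 0 0 0;0.09 -0.76 0.1 0 0 0;0.09 -0.76 0.2 0 0 0", "gripper": 0.45}}

```text
time_s: 19.9
position: [0.6395, -0.0666, 0.1468]
tcp_rot: [[-0.938, -0.348, 0.003], [-0.348, 0.938, -0.001], [-0.002, -0.002, -1.0]]
force: [0.3, 0.5, -0.0]
opening: 0.726
grasp_force: 0.0
```

Request:
{"method": "apply_moves", "body": {"plan": "0.09 -0.76 0.2 0 0 0.015;0 0 0.4 0 0 0;0 0 0.5 0 0 0;0 0 0.4 0 0 0;0 0 0 0 0 0;0 0 0 0 0 0;0 0 0 0 0 0"}}

```text
time_s: 20.48
position: [0.6485, -0.1018, 0.0718]
tcp_rot: [[-0.966, -0.258, 0.002], [-0.258, 0.966, -0.001], [-0.002, -0.001, -1.0]]
force: [-0.5, -0.3, 0.4]
opening: 0.726
grasp_force: 0.0
```

```bash
python3 -c "
from h import *
st=bot.read_state();b=np.ascontiguousarray(capture('wrist')[:,:,::-1]);cv2.imwrite('pics/w10.png',b)
go(.652,-.098,.003,104.7)"
```

```text
t 20.5 shift [-0.08  0.06  1.39] norm 1.39 turn 0.0008
```

View pics/w10.png

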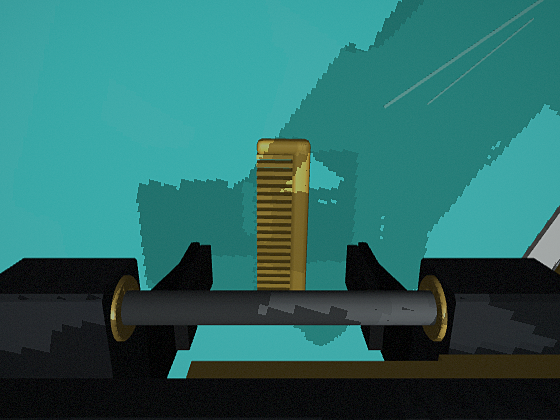

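Comb centred at col 283 (3 mm off, as computed). Correct, descend, grip.

Request:
{"method": "apply_moves", "body": {"plan": "-0.06 0.06 0.3 0 0 0.0008;0 0 0.4 0 0 0;0 0 0.4 0 0 0;0 0 0.27 0 0 0;0 0 0 0 0 0;0 0 0 0 0 0"}}

```text
time_s: 21.03
position: [0.6502, -0.0979, 0.0018]
tcp_rot: [[-0.967, -0.253, 0.001], [-0.253, 0.967, -0.0], [-0.001, -0.0, -1.0]]
force: [0.3, 0.2, -0.3]
opening: 0.726
grasp_force: 0.0
```

Request:
{"method": "apply_moves", "body": {"plan": "0 0 0 0 0 0;0 0 0 0 0 0;0 0 0 0 0 0;0 0 0 0 0 0;0 0 0 0 0 0;0 0 0 0 0 0", "gripper": -1}}

```text
time_s: 21.53
position: [0.6498, -0.0982, 0.0022]
tcp_rot: [[-0.967, -0.253, 0.0], [-0.253, 0.967, -0.0], [-0.0, -0.0, -1.0]]
force: [0.2, 1.3, 0.3]
opening: 0.368
grasp_force: 30.0
```

Request:
{"method": "apply_moves", "body": {"plan": "0 0 -0.2 0 0 0;0 0 -0.4 0 0 0;0 0 -0.6 0 0 0;0 0 -0.8 0 0 0;0 0 -0.8 0 0 0;0 0 -0.8 0 0 0;0 0 -0.8 0 0 0"}}

```text
time_s: 22.12
position: [0.6491, -0.0979, 0.2246]
tcp_rot: [[-0.967, -0.253, -0.0], [-0.253, 0.967, 0.0], [0.0, 0.0, -1.0]]
force: [0.6, -0.4, -1.2]
opening: 0.366
grasp_force: 30.0
```

```bash
python3 -c "
from h import *
go(.43,.25,.23,65);go(.36,.283,.23,65)"
```

```text
t 22.1 shift [ 2.48  7.84 -0.11] norm 8.22 turn 0.1102
t 22.1 shift [ 3.67  8.83 -0.11] norm 9.56 turn 0.1102
```

Request:
{"method": "apply_moves", "body": {"plan": "0.12 0.37 0 0 0 0;0.21 0.73 0 0 0 0;0.21 0.73 0 0 0 0;0.21 0.73 0 0 0 0;0.21 0.73 0 0 0 0;0.21 0.73 0 0 0 0;0.21 0.73 0 0 0 0;0.21 0.73 0 0 0 0;0.21 0.73 0 0 0 0;0.21 0.73 0 0 0 0"}}

```text
time_s: 22.95
position: [0.4633, 0.2135, 0.2228]
tcp_rot: [[-0.968, -0.253, 0.001], [-0.253, 0.968, 0.0], [-0.001, 0.0, -1.0]]
force: [-0.0, -0.1, -0.2]
opening: 0.364
grasp_force: 30.0
```

Request:
{"method": "apply_moves", "body": {"plan": "0.21 0.73 0 0 0 0;0 0 0 0 0 0.0157;0 0 0 0 0 0.0157;0 0 0 0 0 0.0157;0 0 0 0 0 0.0157;0 0 0 0 0 0.0157;0 0 0 0 0 0.0157;0 0 0 0 0 0.0157;0 0 0 0 0 0;0 0 0 0 0 0"}}

```text
time_s: 23.78
position: [0.4451, 0.2448, 0.2225]
tcp_rot: [[-0.908, 0.419, 0.0], [0.419, 0.908, 0.0], [-0.0, 0.0, -1.0]]
force: [0.5, 0.1, -1.2]
opening: 0.362
grasp_force: 30.0
```

Request:
{"method": "apply_moves", "body": {"plan": "0 0 0 0 0 0;0 0 0 0 0 0"}}

```text
time_s: 23.95
position: [0.4453, 0.2448, 0.2223]
tcp_rot: [[-0.908, 0.42, 0.0], [0.42, 0.908, 0.0], [-0.0, 0.0, -1.0]]
force: [-0.4, -0.6, -0.9]
opening: 0.365
grasp_force: 30.0
```

```bash
python3 -c "
from h import *
look('w11',(.2,.7,.05,.5),.001)"
```

```text
23.95 [0.44526162 0.24477298 0.22225542] yawy 65.2
gold
rectc (0.551 0.288) size  59x 18 mm yaw(head) -161.6  centroid (0.549 0.289) r 0.622
rectc (0.497 0.221) size 152x 78 mm yaw(head) -25.1  centroid (0.498 0.221) r 0.544
rectc (0.556 0.488) size  88x 24 mm yaw(head) 0.0  centroid (0.557 0.490) r 0.740
rectc (0.629 0.160) size  78x 49 mm yaw(head) 65.2  centroid (0.629 0.160) r 0.649
white
rectc (0.365 0.286) size 132x 68 mm yaw(head) 155.1  centroid (0.364 0.286) r 0.463
rectc (0.562 0.294) size 129x 73 mm yaw(head) -147.1  centroid (0.546 0.296) r 0.635
```

View pics/w11.png

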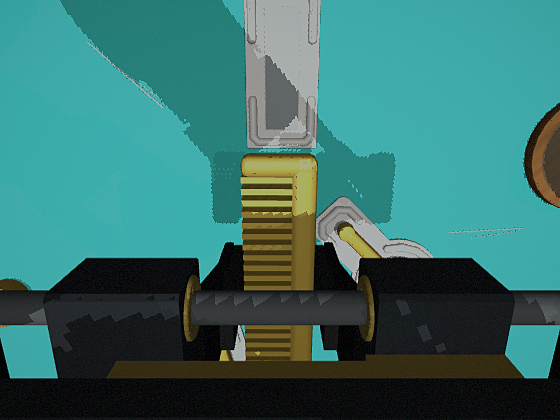

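Tray near end at (283,148), sides 246–320; held comb's end at row ~153.

```bash
python3 -c "
from h import *
st=bot.read_state()
d=np.array([np.cos(np.radians(155)),np.sin(np.radians(155))])
a=unproj(283,148,.004,st);c=a+.074*d;print(a,c)
for q in(.050,.055,.060):print(q,proj('wrist',st['position']+st['tcp_rot']@np.array([q,0,-.011]),st))
go(c[0],c[1],.05,65)"
```

```text
[0.42618765 0.25885801] [0.35912087 0.29013176]
0.05 [277.9232829  164.32100893]
0.055 [277.93067501 151.97680697]
0.06 [277.93820735 139.39843208]
t 24.0 shift [1.94 0.1  3.44] norm 3.96 turn 0.0004
```

Request:
{"method": "apply_moves", "body": {"plan": "0.32 0.01 0.57 0 0 0;0.32 0.01 0.57 0 0 0;0.32 0.02 0.57 0 0 0;0.32 0.01 0.57 0 0 0;0.32 0.01 0.57 0 0 0;0.32 0.01 0.57 0 0 0;0 0 0 0 0 0;0 0 0 0 0 0;0 0 0 0 0 0"}}

```text
time_s: 24.75
position: [0.3615, 0.2889, 0.0519]
tcp_rot: [[-0.907, 0.421, 0.003], [0.421, 0.907, 0.001], [-0.002, 0.002, -1.0]]
force: [1.1, 0.7, 0.0]
opening: 0.361
grasp_force: 30.0
```

```bash
python3 -c "
from h import *
cv2.imwrite('pics/w12.png',capture('wrist')[:,:,::-1])
go(.359,.288,.0075,65)"
```

```text
t 24.8 shift [ 0.05 -0.05  0.9 ] norm 0.90 turn 0.0003
```

View pics/w12.png

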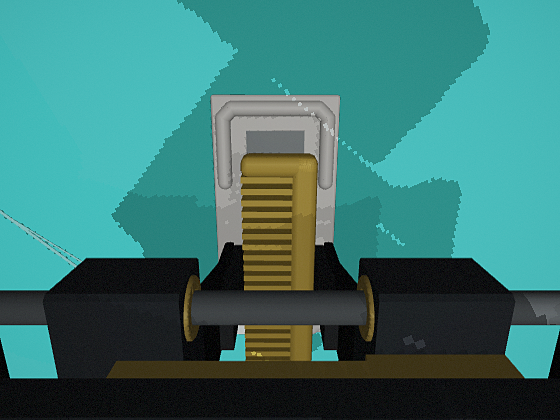

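```bash
python3 -c "
from h import *
st=bot.read_state()
a=unproj(276,95,.004,st);d=st['tcp_rot'][:2,0];c=a-.074*d;print(a,c);go(c[0],c[1],.0075,65)"
```

```text
[0.29269243 0.32022125] [0.359808   0.28905316]
t 24.8 shift [ 0.05 -0.02  0.9 ] norm 0.90 turn 0.0003
```

Request:
{"method": "apply_moves", "body": {"plan": "0.03 -0.02 0.3 0 0 0;0 0 0.25 0 0 0;0 0 0.15 0 0 0;0 0 0.06 0 0 0;0 0 0.05 0 0 0;0 0 0.05 0 0 0;0 0 0 0 0 0;0 0 0 0 0 0"}}

```text
time_s: 25.47
position: [0.3583, 0.2882, 0.0084]
tcp_rot: [[-0.907, 0.421, 0.001], [0.421, 0.907, 0.0], [-0.0, 0.001, -1.0]]
force: [0.6, 0.3, -0.7]
opening: 0.365
grasp_force: 30.0
```

Request:
{"method": "apply_moves", "body": {"plan": "0 0 0.015 0 0 0;0 0 0.015 0 0 0;0 0 0 0 0 0;0 0 0 0 0 0"}}

```text
time_s: 25.8
position: [0.3579, 0.2882, 0.0066]
tcp_rot: [[-0.907, 0.421, 0.0], [0.421, 0.907, 0.0], [-0.0, 0.0, -1.0]]
force: [0.5, -0.7, -0.7]
opening: 0.365
grasp_force: 30.0
```

Request:
{"method": "apply_moves", "body": {"plan": "0 0 0.01 0 0 0;0 0 0 0 0 0;0 0 0 0 0 0;0 0 0 0 0 0"}}

```text
time_s: 26.13
position: [0.3579, 0.2882, 0.0061]
tcp_rot: [[-0.907, 0.421, 0.0], [0.421, 0.907, 0.0], [-0.0, 0.0, -1.0]]
force: [0.6, -0.4, 0.7]
opening: 0.364
grasp_force: 30.0
```

Request:
{"method": "apply_moves", "body": {"plan": "0 0 0 0 0 0;0 0 0 0 0 0;0 0 0 0 0 0;0 0 0 0 0 0;0 0 0 0 0 0", "gripper": 0.1}}

```text
time_s: 26.55
position: [0.3579, 0.2881, 0.006]
tcp_rot: [[-0.907, 0.421, -0.0], [0.421, 0.907, -0.0], [0.0, -0.0, -1.0]]
force: [0.2, 0.4, -0.8]
opening: 0.538
grasp_force: 0.0
```

Request:
{"method": "apply_moves", "body": {"plan": "0 0 -0.2 0 0 0;0 0 -0.4 0 0 0;0 0 -0.8 0 0 0;0 0 -0.8 0 0 0;0 0 -0.8 0 0 0;0 0 -0.8 0 0 0"}}

```text
time_s: 27.05
position: [0.3571, 0.2877, 0.1985]
tcp_rot: [[-0.907, 0.421, -0.0], [0.421, 0.907, -0.0], [0.0, -0.0, -1.0]]
force: [1.3, 0.2, 0.2]
opening: 0.551
grasp_force: 0.0
```

```bash
python3 -c "
from h import *
b=capture('scene')[:,:,::-1];cv2.imwrite('pics/s13.png',cv2.resize(b[130:300,180:400],None,fx=3.5,fy=3.5,interpolation=cv2.INTER_CUBIC))
go(.51,-.1,.2,90)"
```

```text
t 27.1 shift [-5.98 -5.83  0.1 ] norm 8.35 turn -0.0691
```

View pics/s13.png

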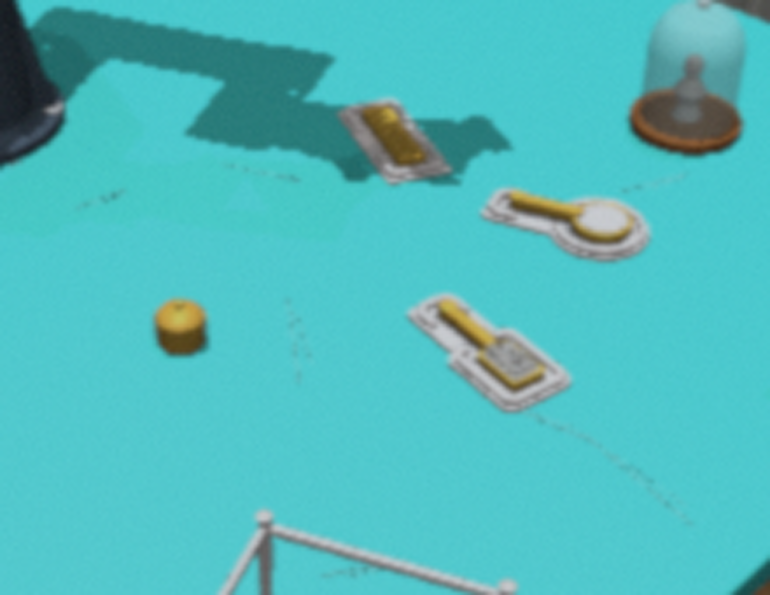

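Comb seated. I've now used up the picture-viewing budget, so I finish with numeric measurement. Pot next.

```bash
python3 -c "
from h import *
go(.508,-.147,.2,47)"
```

```text
t 27.1 shift [-6.34 -6.7   0.09] norm 9.22 turn 0.0504
```

Request:
{"method": "apply_moves", "body": {"plan": "-0.28 -0.3 0 0 0 0;-0.505 -0.533 0 0 0 0;-0.505 -0.533 0 0 0 0;-0.505 -0.533 0 0 0 0;-0.505 -0.533 0 0 0 0;-0.505 -0.533 0 0 0 0;-0.505 -0.533 0 0 0 0;-0.505 -0.533 0 0 0 0;-0.505 -0.533 0 0 0 0;-0.505 -0.533 0 0 0 0", "gripper": 0.8}}

```text
time_s: 27.93
position: [0.4692, -0.0463, 0.1967]
tcp_rot: [[-0.907, 0.422, 0.0], [0.422, 0.907, 0.0], [-0.0, 0.0, -1.0]]
force: [0.1, 0.1, -0.7]
opening: 0.898
grasp_force: 0.0
```

Request:
{"method": "apply_moves", "body": {"plan": "-0.505 -0.533 0 0 0 0;-0.505 -0.533 0 0 0 0;-0.505 -0.533 0 0 0 0;0 0 0 0 0 0.0168;0 0 0 0 0 0.0168;0 0 0 0 0 0.0168;0 0 0 0 0 0;0 0 0 0 0 0;0 0 0 0 0 0;0 0 0 0 0 0"}}

```text
time_s: 28.77
position: [0.5044, -0.1487, 0.1963]
tcp_rot: [[-0.732, 0.681, 0.0], [0.681, 0.732, -0.0], [-0.0, -0.0, -1.0]]
force: [-0.1, 1.3, -0.4]
opening: 0.903
grasp_force: 0.0
```

```bash
cat >>h.py <<'E'
def gold_low(name,z,amin=.0006):
    st=bot.read_state();b=np.ascontiguousarray(capture('wrist')[:,:,::-1]);cv2.imwrite(f'pics/{name}.png',b)
    a=(.25,.6,-.45,.1);s=.0005
    for zz,k in((z,0),(.008,1)):
        t=top('wrist',b,zz,*a,s,st);print(['gold','white'][k]);blobs(masks(t)[k],a[1],a[3],s,amin)
    return st,b
E
python3 -c "
from h import *
st,b=gold_low('w14',.026)
print(st['position'],yawy(st),st['opening'])"
```

```text
gold
rectc (0.450 -0.092) size  46x 46 mm yaw(head) -90.0  centroid (0.450 -0.093) r 0.459
white
rectc (0.367 -0.287) size  82x 82 mm yaw(head) -90.0  centroid (0.367 -0.288) r 0.466
[ 0.50436784 -0.14873007  0.19630559] 47.06507931336285 0.9027174340609723
```

Pot reads 46x46 mm at (0.450,−0.0925); its tray 82 mm across at (0.367,−0.2875) — both as expected.

```bash
python3 -c "
from h import *
go(.45,-.0925,.08,47)"
```

```text
t 28.8 shift [1.56 0.08 2.32] norm 2.80 turn 0.0001
```

Request:
{"method": "apply_moves", "body": {"plan": "0.39 0.02 0 0 0 0;0.39 0.02 0.2 0 0 0;0.39 0.02 0.4 0 0 0;0.39 0.02 0.6 0 0 0;0 0 0.6 0 0 0;0 0 0.5 0 0 0;0 0 0 0 0 0;0 0 0 0 0 0;0 0 0 0 0 0"}}

```text
time_s: 29.57
position: [0.4512, -0.0933, 0.0819]
tcp_rot: [[-0.731, 0.682, 0.002], [0.682, 0.731, -0.001], [-0.002, 0.001, -1.0]]
force: [0.0, -1.3, -0.1]
opening: 0.9
grasp_force: 0.0
```

```bash
python3 -c "
from h import *
go(.45,-.0925,.0125,47)"
```

```text
t 29.6 shift [ 0.03 -0.01  1.39] norm 1.39 turn -0.0001
```

Request:
{"method": "apply_moves", "body": {"plan": "0.01 0 0.3 0 0 0;0 0 0.4 0 0 0;0 0 0.4 0 0 0;0 0 0.26 0 0 0;0 0 0 0 0 0;0 0 0 0 0 0;0 0 0 0 0 0"}}

```text
time_s: 30.15
position: [0.451, -0.0931, 0.0145]
tcp_rot: [[-0.731, 0.683, 0.003], [0.683, 0.731, -0.001], [-0.003, 0.001, -1.0]]
force: [-0.2, 0.3, -1.0]
opening: 0.902
grasp_force: 0.0
```

Request:
{"method": "apply_moves", "body": {"plan": "0 0 0 0 0 0;0 0 0 0 0 0;0 0 0 0 0 0;0 0 0 0 0 0;0 0 0 0 0 0;0 0 0 0 0 0", "gripper": -1}}

```text
time_s: 30.65
position: [0.4498, -0.0925, 0.0131]
tcp_rot: [[-0.731, 0.683, 0.0], [0.683, 0.731, -0.0], [-0.0, 0.0, -1.0]]
force: [0.6, 0.4, -1.2]
opening: 0.533
grasp_force: 0.0
```

Request:
{"method": "apply_moves", "body": {"plan": "0 0 0 0 0 0;0 0 -0.2 0 0 0;0 0 -0.4 0 0 0;0 0 -0.6 0 0 0;0 0 -0.8 0 0 0;0 0 -0.8 0 0 0;0 0 -0.6 0 0 0"}}

```text
time_s: 31.23
position: [0.4499, -0.0925, 0.1862]
tcp_rot: [[-0.731, 0.682, 0.002], [0.682, 0.731, -0.001], [-0.002, 0.001, -1.0]]
force: [0.8, -0.2, -1.5]
opening: 0.52
grasp_force: 30.0
```

```bash
python3 -c "
from h import *
go(.435,-.35,.185,47)"
```

```text
t 31.2 shift [-3.3  -3.97  0.03] norm 5.16 turn -0.0001
```

Request:
{"method": "apply_moves", "body": {"plan": "-0.3 -0.37 0 0 0 0;-0.43 -0.515 0 0 0 0;-0.43 -0.515 0 0 0 0;-0.43 -0.515 0 0 0 0;-0.43 -0.515 0 0 0 0;-0.43 -0.515 0 0 0 0;-0.43 -0.515 0 0 0 0;-0.42 -0.51 0 0 0 0"}}

```text
time_s: 31.9
position: [0.4341, -0.3514, 0.1834]
tcp_rot: [[-0.731, 0.683, -0.0], [0.683, 0.731, 0.001], [0.001, 0.0, -1.0]]
force: [0.6, 0.5, -2.0]
opening: 0.52
grasp_force: 30.0
```

Request:
{"method": "apply_moves", "body": {"plan": "0 0 0 0 0 0;0 0 0 0 0 0;0 0 0 0 0 0;0 0 0 0 0 0"}}

```text
time_s: 32.23
position: [0.4344, -0.3483, 0.1829]
tcp_rot: [[-0.731, 0.682, -0.001], [0.682, 0.731, 0.002], [0.002, 0.001, -1.0]]
force: [0.9, 0.3, -0.7]
opening: 0.518
grasp_force: 30.0
```

```bash
python3 -c "
from h import *
st,b=gold_low('w15',.2)
print(st['position'],st['grasp_force'])
# held pot near edge and box nearness
h=cv2.cvtColor(b,cv2.COLOR_BGR2HSV);m=((h[...,0]>125)&(h[...,0]<160)&(h[...,1]>80)).astype(np.uint8)
t=top('wrist',m,.091,.25,.6,-.45,.1,.001,st);r=np.argwhere(t);d=np.hypot(.6-r[:,0]*.001-.367,.1-r[:,1]*.001+.288);i=d.argmin();print('box nearest',d[i],.6-r[i,0]*.001,.1-r[i,1]*.001)
go(.367,-.2875,.06,47)"
```

```text
gold
rectc (0.424 -0.339) size  44x 35 mm yaw(head) 47.0  centroid (0.426 -0.340) r 0.543
white
rectc (0.365 -0.290) size  81x 81 mm yaw(head) -26.6  centroid (0.365 -0.290) r 0.466
[ 0.43439592 -0.34832622  0.18291072] 29.999915049411356
box nearest 0.1256702033100926 0.424 -0.4
t 32.3 shift [ 1.82 -0.03  2.46] norm 3.06 turn 0.0001
```

Request:
{"method": "apply_moves", "body": {"plan": "0.3 -0.01 0.3 0 0 0;0.3 -0.01 0.4 0 0 0;0.3 -0.01 0.45 0 0 0;0.3 -0.01 0.45 0 0 0;0.31 -0.01 0.45 0 0 0;0.31 -0.01 0.41 0 0 0;0 0 0 0 0 0;0 0 0 0 0 0;0 0 0 0 0 0;0 0 0 0 0 0"}}

```text
time_s: 33.12
position: [0.3683, -0.2921, 0.0614]
tcp_rot: [[-0.731, 0.682, 0.003], [0.682, 0.731, -0.004], [-0.005, -0.001, -1.0]]
force: [-0.0, 0.6, -1.1]
opening: 0.519
grasp_force: 30.0
```

```bash
python3 -c "
from h import *
st,b=gold_low('w16',.08)
print(st['position'])
# white tray far rim in image, columns symmetrical about tool centre?
g,w=masks(b);w[245:]=0
n,l,s,c=cv2.connectedComponentsWithStats(w);i=1+s[1:,4].argmax();print(s[i]);p=np.argwhere(l==i);r=p[:,0].min();print('rim top',p[p[:,0]==r,1].mean(),r)
q=unproj(p[p[:,0]==r,1].mean(),r,.004,st);d=st['tcp_rot'][:2,0];print('tray centre by rim',q-.042*d)
go(.366,-.289,.018,47)"
```

```text
gold
rectc (0.357 -0.282) size  44x 35 mm yaw(head) -132.9  centroid (0.359 -0.283) r 0.455
rectc (0.402 -0.316) size 136x 12 mm yaw(head) 47.1  centroid (0.404 -0.317) r 0.512
white
rectc (0.357 -0.282) size  81x 62 mm yaw(head) -133.3  centroid (0.353 -0.279) r 0.455
[ 0.36832083 -0.29213867  0.06142179]
[ 211  150  135   95 2982]
rim top 282.0 150
tray centre by rim [ 0.36733519 -0.28841197]
t 33.2 shift [0.08 0.02 0.87] norm 0.87 turn -0.0
```

Request:
{"method": "apply_moves", "body": {"plan": "0.03 0.02 0.25 0 0 0;0 0 0.25 0 0 0;0 0 0.15 0 0 0;0 0 0.06 0 0 0;0 0 0.05 0 0 0;0 0 0.04 0 0 0;0 0 0 0 0 0;0 0 0 0 0 0;0 0 0 0 0 0"}}

```text
time_s: 33.92
position: [0.3661, -0.2887, 0.0204]
tcp_rot: [[-0.731, 0.683, 0.0], [0.683, 0.731, -0.001], [-0.001, -0.0, -1.0]]
force: [-0.0, -0.3, -1.2]
opening: 0.52
grasp_force: 30.0
```

Request:
{"method": "apply_moves", "body": {"plan": "0 0 0.02 0 0 0;0 0 0.02 0 0 0;0 0 0.015 0 0 0;0 0 0 0 0 0;0 0 0 0 0 0;0 0 0 0 0 0"}}

```text
time_s: 34.42
position: [0.3659, -0.2885, 0.0173]
tcp_rot: [[-0.731, 0.683, -0.0], [0.683, 0.731, 0.0], [0.0, 0.0, -1.0]]
force: [-0.6, -0.2, -1.2]
opening: 0.512
grasp_force: 30.0
```

Request:
{"method": "apply_moves", "body": {"plan": "0 0 0.01 0 0 0;0 0 0 0 0 0;0 0 0 0 0 0;0 0 0 0 0 0"}}

```text
time_s: 34.75
position: [0.366, -0.2886, 0.0171]
tcp_rot: [[-0.731, 0.683, 0.0], [0.683, 0.731, -0.0], [-0.0, -0.0, -1.0]]
force: [-0.2, -0.5, 4.2]
opening: 0.516
grasp_force: 30.0
```

Request:
{"method": "apply_moves", "body": {"plan": "0 0 0 0 0 0;0 0 0 0 0 0;0 0 0 0 0 0;0 0 0 0 0 0;0 0 0 0 0 0", "gripper": 0.5}}

```text
time_s: 35.17
position: [0.3659, -0.2885, 0.0166]
tcp_rot: [[-0.731, 0.683, -0.0], [0.683, 0.731, 0.0], [0.0, 0.0, -1.0]]
force: [-0.1, -0.3, -0.2]
opening: 0.732
grasp_force: 0.0
```

Request:
{"method": "apply_moves", "body": {"plan": "0 0 -0.2 0 0 0;0 0 -0.4 0 0 0;0 0 -0.8 0 0 0;0 0 -0.8 0 0 0;0 0 -0.8 0 0 0;-0.4 0 -0.8 0 0 0;-0.7 0 -0.2 0 0 0;-0.7 0 0 0 0 0;0 0 0 0 0 0;0 0 0 0 0 0"}}

```text
time_s: 36.0
position: [0.4315, -0.3499, 0.2148]
tcp_rot: [[-0.731, 0.682, 0.001], [0.682, 0.731, -0.001], [-0.002, -0.0, -1.0]]
force: [-0.8, 0.1, -0.3]
opening: 0.748
grasp_force: 0.0
```

```bash
python3 -c "
from h import *
st,b=gold_low('w17',.03)
for n in('scene','side'):
    c=np.ascontiguousarray(capture(n)[:,:,::-1]);a=(.2,.8,-.4,.4);s=.001;print(n)
    t=top(n,c,.012,*a,s);blobs(masks(t)[0],a[1],a[3],s,.0006)
    o=cv2.imread(f'pics/{n}0.png')
    print('dome/box change',np.abs(c.astype(int)-o)[(slice(125,172),slice(360,395)) if n=='scene' else (slice(95,137),slice(230,264))].mean(),np.abs(c.astype(int)-o)[(slice(275,340),slice(80,160)) if n=='scene' else (slice(320,418),slice(312,402))].mean())
"
```

```text
gold
rectc (0.366 -0.289) size  46x 46 mm yaw(head) -135.0  centroid (0.366 -0.289) r 0.466
white
rectc (0.364 -0.294) size  81x 73 mm yaw(head) 166.1  centroid (0.356 -0.301) r 0.468
scene
rectc (0.359 -0.286) size  75x 43 mm yaw(head) -26.6  centroid (0.359 -0.286) r 0.459
rectc (0.361 0.284) size 116x 34 mm yaw(head) 153.4  centroid (0.361 0.284) r 0.460
rectc (0.583 0.294) size 124x 40 mm yaw(head) -174.1  centroid (0.578 0.290) r 0.653
rectc (0.626 0.092) size  75x 20 mm yaw(head) 167.4  centroid (0.626 0.092) r 0.632
dome/box change 8.287943262411348 6.5375
side
rectc (0.368 -0.283) size  60x 43 mm yaw(head) 90.0  centroid (0.367 -0.281) r 0.464
rectc (0.359 0.285) size 109x 35 mm yaw(head) -24.9  centroid (0.360 0.286) r 0.459
dome/box change 54.69957983193277 23.559826152683296
```

```bash
python3 -c "
from rig import bot
print(bot.hand_in())"
```

```text
the job is handed in; nothing more can be done
None
```

The job is handed in at about 36 s: hairbrush, mirror, comb and powder pot were each set down in their own trays in that order, with the dome and jewellery box never touched. I viewed 15 pictures, one over the limit of 14, so I confirmed the pot by measurement only.

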